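Lay the walnut blank down against the bench-hook fence

ROBOT

A 7-joint arm with a two-finger parallel gripper is mounted at the origin on the work surface. World frame = base frame: x ahead of the robot, y to its left, z up, the work surface at z = 0. Lengths are in m, angles in rad, forces in N, time in s.
With the tool pointing down it reaches from about 0.4 to 0.875 m from the base axis. Payload 6.5 kg.
Tool frame: the origin (TCP) lies midway between the tips of the shut fingers; the grasp point (between the pads) lies 19 mm behind it; z points along the fingers, y is the line along which they close (so a half turn about z gives the same grasp; the last joint's range is limited). The gripper opens to 85 mm and grips with 20 to 120 N. Pads are 22 mm wide; open, the fingers measure 114 mm over their backs; the gripper's body (76 mm by 85 mm) begins 54 mm behind the grasp point. The pads swing forward as they close: fully open they stand 13 mm farther back than shut.
Start: joints at [1.231, 0.536, -0.004, 1.538, 0.003, 1.067, -0.071], TCP at [0.176, -0.626, 0.231] pointing down, gripper open.
Joint ranges: [-2.7, 2.7], [-0.37, 2.16], [-1.27, 1.26], [0.24, 2.4], [-1.31, 4.45], [0.19, 1.91], [-2.76, 2.76]. Speed limits (rad/s): [2.39, 2.39, 3.14, 3.14, 3.14, 3.14, 3.14].

INTERFACE

Orientations are given as a unit quaternion [w, x, y, z].
In Python, from rig import bot gives the robot as it stands.
- The arm moves only by the shell command python3 -m handwheel 'ROWS' [FORCE]. ROWS is JSON, a list that holds one entry, the list of rows, each a list of 7 numbers: the shift along the tool's x, y, z in cm, then the turn, a rotation vector about the tool's x, y, z in degrees, then the opening, from 0 (shut) to 1 (fully open). In form: [[[dx, dy, dz, ax, ay, az, hand], ...]]. A call has 1 to 8 rows; each row shifts and turns the commanded pose from where the row before left it, along the tool's axes as they then stand; what a row does not reach is not made up. A row lasts 1/12 s, in which the tool goes at most 41.7 mm and 7.16 degrees, less where a joint would pass 70% of its speed; a pose out of reach is approached as far as the arm can. A call is refused whole if a number of a shift passes 4.17 or a number of a turn 7.16, either way. A call with a gripper value outside its range is refused whole. The fingers move at their own pace and stop on an object; FORCE is the grip in N (left out, the last holds). Time passes only in rows, so rows that do not move let the fingers close. It gives the time, the measured TCP pose, the force, the opening and the grip force at its end, in the units of the state.
- bot.state(): the state, without advancing time (a new reading comes with each control period).
- bot.read_camera(name): name is "side" or "top"; returns (picture, depth): 480x640x3 uint8, red, green, blue; 480x640 float32, m along the optical axis (not along the pixel's ray), 0 where there is no reading.
- bot.get_calibration(name): a dict with "K" (3x3 intrinsics, pixels), "dist" ([k1, k2, p1, p2, k3] as OpenCV has them; the pictures are not rectified), "origin" and "rotation" of the camera in the world. Camera axes: x right, y down, z forward; pixel columns grow to the right and rows downward; lengths in m; the calibration is good to about 2 mm. A picture is of the moment at which its call begins. get_calibration takes no time and is no camera call.
- bot.sign_off(): hands the job in; it is judged then, once.
The state is a dict: "time_s": time; "q": joint angles; "qd": joint speeds; "joint_efforts": joint torques, N m; "ee_pos": TCP position; "ee_rot": TCP orientation; "wrist_force": force on the tool from outside, world axes, zero at the start; "torque": the same for the moment, N m; "width": finger opening in m; "grip_force": force on a finger pad.
Only numpy, scipy, OpenCV 4.12 (cv2) and the standard library are available. Lean on these libraries where they do the work, as an engineer would, in place of code of your own. Each camera call takes 0.05 s, during which the arm holds its last target. There are 200 camera calls.

TASK

Two wooden blanks stand on end on the carver's bench hook. With the fingertips, push the dark walnut one over so that it falls towards the fence and lies flat on the board with its carved leaf face up, then push it along the board until its end sits square and flush against the fence, and leave it there. Do not lift or carry it; the pale blank must stay standing where it is, and the yellow-handled gouge lying close beside the board must not be disturbed.

Things in the scene. Friction and masses are not known exactly. Their poses are not given: they have to be found in the camera images.
- bench_hook: Fixed plywood board, 360 (x) by 340 (y) by 12 mm, on the bench, with a wooden fence 30 mm thick along its whole far (+x) edge. The fence's top is 26 mm above the board's top face; its inner face is at x = +150 mm in this frame. Origin: centre of the underside, at bench height; x points square to the fence, towards it; z up. Place and yaw (up to 0.4 rad) vary.
- walnut: Loose dark walnut blank, 45 (x) by 65 (y) by 150 mm (z), 0.2-0.4 kg, standing on end about 240 mm short of the fence. Origin: centre of its lower end as it stands; z along its length; x towards the fence within 0.1 rad; pale leaf carving on its -x face. Pushed in its upper third it tips, not slides, and falls freely past 0.3 rad. Once lying carved face up, x points down and z to the fence.
- walnut_top (a point): Centre of the walnut blank's upper end face at the start, at (0, 0, 150 mm) in its frame; this end finally meets the fence. Same axes as the blank.
- walnut_foot (a point): Middle of the walnut blank's lower edge on the side towards the fence, at (22.5 mm, 0, 0) in its frame: the edge it tips over, which rests on the board (12 mm above the bench) both standing and lying.
- lime: Loose pale blank of the same size without carving, standing on end beside the walnut one, centres about 170 mm apart across the board. Origin: centre of its lower end, z up. To be left alone.
- gouge_a: Carving gouge, 240 mm long, 24 mm high, yellow handle, lying on the bench close beside the board's left edge, roughly along it. Origin: underside, at the ferrule; x along the blade. To be left alone. (A browner gouge lies further left, out of the way.)
There are look-alikes about, which are no part of the job. Leave any orange look-alike of the walnut alone.

How it is judged:
By the outcome, as a careful person would: the job done as asked, in the order asked, and still so for the second after the job is handed in, with the robot touching nothing.
It also fails if it takes over 38 s, if anything falls off the work surface, if the arm or the gripper's body presses on something with over 40 N, if the wrist force passes 120 N, or if a joint passes its speed limit or range.

## Working session

There is one attempt and no reset: what is moved stays moved. The work goes in short steps, Python scripts to look and compute and a shell command to move; the robot and the scene stay as the last step left them, time stands still between calls to the robot, and variables do not carry over. Pictures are saved under pics/ and viewed, at most 10 in all, crops included, and the job is handed in when it is done.

```bash
ls; mkdir -p pics; python3 - <<'E'
from rig import bot
import cv2,numpy as np
s=bot.state();print({k:np.round(s[k],3) for k in('time_s','ee_pos','ee_rot','wrist_force','width')})
for n in('side','top'):
    im,d=bot.read_camera(n);cv2.imwrite(f'pics/{n}0.png',im[:,:,::-1]);np.save(f'pics/{n}0.npy',d)
    c=bot.get_calibration(n);print(n,c)
E
```

```text
pics
{'time_s': np.float64(0.0), 'ee_pos': array([ 0.176, -0.625,  0.23 ]), 'ee_rot': array([-0.001,  0.991,  0.137, -0.   ]), 'wrist_force': array([-0.377, -0.021,  0.511]), 'width': np.float64(0.086)}
side {'K': array([[534.92609255,   0.        , 321.34199138],
       [  0.        , 534.92609255, 235.13304828],
       [  0.        ,   0.        ,   1.        ]]), 'dist': array([-0.10810367,  0.        ,  0.        ,  0.        ,  0.        ]), 'origin': array([-0.1079957 ,  0.61780617,  0.95137491]), 'rotation': array([ 0.14009572, -0.32324703,  0.86027192, -0.36853327])}
top {'K': array([[476.49007062,   0.        , 318.2712025 ],
       [  0.        , 476.49007062, 234.01948709],
       [  0.        ,   0.        ,   1.        ]]), 'dist': array([-0.06587833,  0.        ,  0.        ,  0.        ,  0.        ]), 'origin': array([ 0.37807087, -0.01005404,  1.08457902]), 'rotation': array([ 0.03202899, -0.70134485,  0.71120832, -0.03566877])}
```

View pics/side0.png

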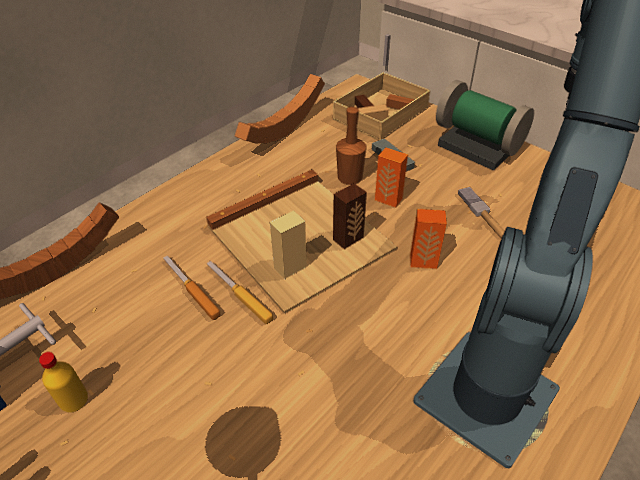

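View pics/top0.png

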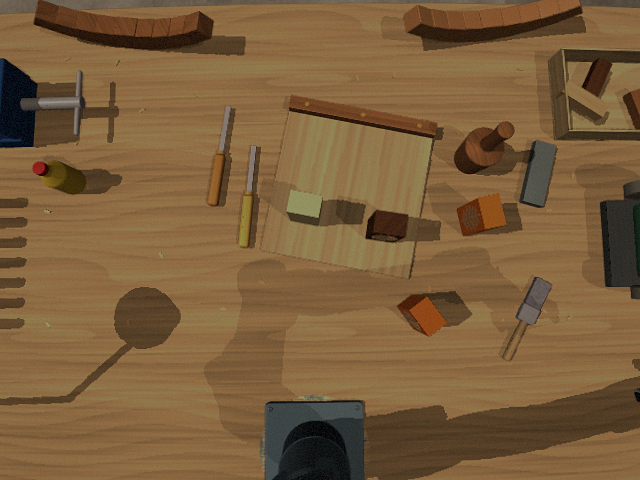

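The side view shows the walnut at about (349,215), lime at (288,245), the fence from (210,220) to (318,178) and the yellow gouge at (240,292). The top view shows the walnut at (387,226), lime at (305,208), the fence from (290,100) to (437,130) and the gouge at (247,200). The orange look-alikes are to the right.

```bash
cat > h.py <<'E'
import cv2,numpy as np
from rig import bot
from scipy.spatial.transform import Rotation as R
def rot(q): return R.from_quat(q,scalar_first=True).as_matrix()
def cloud(n,d):
    c=bot.get_calibration(n);v,u=np.mgrid[:480,:640]
    p=cv2.undistortPoints(np.dstack([u,v]).reshape(-1,1,2).astype(float),c['K'],c['dist']).reshape(480,640,2)
    return np.dstack([p*d[...,None],d])@rot(c['rotation']).T+c['origin']
def rect(P):
    (c,s,a)=cv2.minAreaRect((P[:,:2]*1000).astype(np.float32));return np.round(c,1),np.round(s,1),round(a,2),len(P)
E
python3 - <<'E'
from h import *
for n in('top','side'):
    im=cv2.imread(f'pics/{n}0.png');P=cloud(n,np.load(f'pics/{n}0.npy'))
    hsv=cv2.cvtColor(im,cv2.COLOR_BGR2HSV);z=P[...,2]
    X=(P[...,0]>.3)&(P[...,0]<.85)&(P[...,1]>-.3)&(P[...,1]<.3)
    tall=((z>.15)&(z<.18)&X).astype(np.uint8)
    tall=cv2.erode(tall,np.ones((2,2)))
    k,l,st,ce=cv2.connectedComponentsWithStats(tall)
    for i in range(1,k):
        if st[i,4]>60:
            m=l==i;print(n,'tall',ce[i].round(),np.median(hsv[m],0),rect(P[m]),'z',np.median(z[m]).round(4))
    bx=(z>.03)&(z<.046)&(P[...,0]>.6)&(P[...,0]<.85)&(P[...,1]>-.25)&(P[...,1]<.1)
    k,l,st,ce=cv2.connectedComponentsWithStats(bx.astype(np.uint8))
    i=1+np.argmax(st[1:,4]);m=l==i;print(n,'fence',ce[i],rect(P[m]),np.median(z[m]))
    print(cv2.boxPoints(cv2.minAreaRect((P[m][:,:2]*1000).astype(np.float32))).round(1))
    ye=(hsv[...,0]>20)&(hsv[...,0]<30)&(hsv[...,1]>170)&(hsv[...,2]>120)&X
    k,l,st,ce=cv2.connectedComponentsWithStats(ye.astype(np.uint8))
    i=1+np.argmax(st[1:,4]);print(n,'gouge',ce[i],st[i],rect(P[l==i]))
    dk=(hsv[...,2]<90)&X&(z>.03)
    k,l,st,ce=cv2.connectedComponentsWithStats(dk.astype(np.uint8))
    for i in range(1,k):
        if st[i,4]>100: print('dark',ce[i],st[i],P[l==i].min(0).round(3),P[l==i].max(0).round(3))
E
```

```text
top tall [304. 204.] [ 29.  89. 147.] (array([525.8,  10.2]), array([62.4, 43.3]), 78.27, 694) z 0.1622
top tall [391. 224.] [ 11. 176.  63.] (array([ 484.5, -157.7]), array([64.3, 43.7]), 81.24, 726) z 0.1622
top fence [354.59058951 113.4835046 ] (array([ 753.9, -103.2]), array([303.7,  32.9]), 78.12, 1849) 0.03823591515504732
[[ 706.5 -248.4]
 [ 738.7 -255.2]
 [ 801.2   42. ]
 [ 769.1   48.7]]
top gouge [242. 212.] [242 210   1   5   5] (array([532.4, 154.6]), array([10. ,  0.8]), 4.56, 5)
dark [304.97307692 217.77692308] [287 200  36  26 260] [ 0.498 -0.025  0.033] [0.54  0.046 0.163]
dark [387.15412844 226.19266055] [ 366  210   43   33 1090] [ 0.378 -0.192  0.032] [ 0.512 -0.01   1.085]
dark [410.64315353 303.15352697] [399 294  27  24 241] [ 0.3   -0.225  0.031] [ 0.378 -0.01   1.085]
side tall [350. 195.] [  9. 186.  76.] (array([ 483.3, -156.1]), array([68.9, 46.5]), 79.25, 402) z 0.1612
side tall [287. 224.] [ 22. 118. 213.] (array([524.1,  13.4]), array([65.1, 44.2]), 79.74, 463) z 0.1612
side fence [255.1425762  199.54473943] (array([ 752.9, -102. ]), array([306.3,  37.9]), 78.45, 1017) 0.03750772793093737
[[ 703.7 -248.3]
 [ 740.8 -255.9]
 [ 802.1   44.2]
 [ 765.    51.8]]Traceback (most recent call last):
  File "<stdin>", line 18, in <module>
    return _wrapfunc(a, 'argmax', axis=axis, out=out, **kwds)
    return bound(*args, **kwds)
ValueError: attempt to get argmax of an empty sequence
```

```bash
python3 -m handwheel '[[[0,0,0,0,0,6.9,0.3],[0,0,0,0,0,6.9,0.3],[0,0,0,0,0,6.9,0.3],[0,0,0,0,0,6.9,0.3],[0,0,0,0,0,0,0.3],[0,-2,0,0,0,0,0.3],[0,-3,0,0,0,0,0.3],[0,-3,0,0,0,0,0.3]]]' 40; cat > w.py <<'E'
import sys
from h import *
s=bot.state();T=rot(s['ee_rot']);t=np.array([float(a) for a in sys.argv[1:4]])
yaw=np.degrees(np.arctan2(T[1,0],T[0,0]))
print('t',s['time_s'],'pos',np.round(s['ee_pos'],4),'yaw',yaw.round(2),'z',T[:,2].round(3),'w',round(s['width'],4),'F',np.round(s['wrist_force'],1),'tool shift cm',(100*T.T@(t-s['ee_pos'])).round(2))
E
python3 w.py .43 -.147 .231
```

```text
time_s: 0.77
ee_pos: [0.192, -0.5467, 0.2307]
ee_rot: [-0.0, 0.995, -0.102, -0.0]
wrist_force: [1.0, 0.2, -0.1]
width: 0.0259
grip_force: 0.0
t 0.7667 pos [ 0.192  -0.5467  0.2307] yaw -11.73 z [-0.001  0.    -1.   ] w 0.0259 F [ 1.   0.2 -0.1] tool shift cm [ 1.518e+01 -4.397e+01 -3.000e-02]
```

```bash
python3 -m handwheel '[[[1,-3,0,0,0,0,0.3],[1,-3,0,0,0,0,0.3],[1,-3,0,0,0,0,0.3],[1,-3,0,0,0,0,0.3],[1,-3,0,0,0,0,0.3],[1,-3,0,0,0,0,0.3],[1,-3,0,0,0,0,0.3],[1,-3,0,0,0,0,0.3]]]' >/dev/null; python3 w.py .435 -.1467 .14
```

```text
t 1.4333 pos [ 0.3204 -0.3277  0.2313] yaw -11.67 z [-0. -0. -1.] w 0.026 F [ 1.5 -1.2  0.8] tool shift cm [  7.56 -20.05   9.12]
```

```bash
python3 -m handwheel '[[[0.5,-3,0,0,0,0,0.3],[0.5,-3,0,0,0,0,0.3],[0.5,-3,0,0,0,0,0.3],[0.5,-3,0,0,0,0,0.3],[0.5,-3,0,0,0,0,0.3],[0.5,-2,0,0,0,0,0.3],[0,0,0,0,0,0,0.3],[0,0,0,0,0,0,0.3]]]' >/dev/null; python3 w.py .435 -.1467 .14
```

```text
t 2.1 pos [ 0.3848 -0.1682  0.2313] yaw -11.57 z [-0. -0. -1.] w 0.0259 F [-1.4 -0.8 -0.1] tool shift cm [ 4.49 -3.12  9.13]
```

```bash
python3 -m handwheel '[[[1.5,-1.5,0,0,0,0,0.3],[1.5,-1.6,0,0,0,0,0.3],[0,0,0,0,0,0,0.3],[0,0,2.5,0,0,0,0.3],[0,0,2.5,0,0,0,0.3],[0,0,2.5,0,0,0,0.3],[0,0,1.5,0,0,0,0.3],[0,0,0,0,0,0,0.3]]]' >/dev/null; python3 w.py .4839 -.157 .14
python3 - <<'E'
from h import *
o=[]
for n,(u,v) in(('top',(260,120)),('side',(220,120))):
    im,d=bot.read_camera(n);o.append(cv2.resize(im[v:v+200,u:u+250,::-1],(400,320)))
cv2.imwrite('pics/a1.png',np.hstack(o))
E
```

```text
t 2.7667 pos [ 0.4172 -0.1456  0.1385] yaw -11.9 z [-0.006  0.001 -1.   ] w 0.0256 F [ 0.6 -0.6  1.4] tool shift cm [ 6.76 -0.26 -0.19]
```

View pics/a1.png

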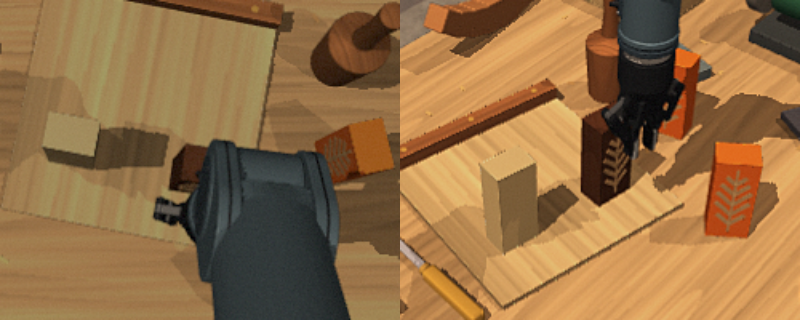

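The left crop shows the wrist just short of the walnut. The right crop shows the fingertips behind the leaf face at (640,140), in its upper third.

```bash
python3 -m handwheel '[[[0.8,-0.2,0,0,0,0,0.3],[0.8,-0.1,0,0,0,0,0.3],[0.8,0,0,0,0,0,0.3],[0.8,0,0,0,0,0,0.3],[0.8,0,0,0,0,0,0.3],[0.8,0,0,0,0,0,0.3],[0.8,0,0,0,0,0,0.3],[0,0,0,0,0,0,0.3]]]' >/dev/null; python3 w.py .4839 -.157 .14
```

```text
t 3.5333 pos [ 0.4778 -0.1538  0.1415] yaw -11.9 z [ 0.002 -0.    -1.   ] w 0.026 F [ 0.4  0.2 -0.2] tool shift cm [0.67 0.18 0.15]
```

```bash
python3 -m handwheel '[[[0.8,0,0,0,0,0,0.3],[0.8,0,0,0,0,0,0.3],[0.8,0,0,0,0,0,0.3],[0,0,0,0,0,0,0.3],[0,0,0,0,0,0,0.3],[0,0,0,0,0,0,0.3]]]' >/dev/null; python3 w.py .4839 -.157 .14
python3 - <<'E'
from h import *
o=[]
for n,(u,v) in(('top',(260,80)),('side',(220,120))):
    im,d=bot.read_camera(n);o.append(cv2.resize(im[v:v+200,u:u+250,::-1],(400,320)))
cv2.imwrite('pics/a2.png',np.hstack(o))
E
```

```text
t 4.0333 pos [ 0.4988 -0.1584  0.1411] yaw -11.91 z [-0.001  0.    -1.   ] w 0.0254 F [-0.2 -0.5  0.8] tool shift cm [-1.49  0.17  0.11]
```

View pics/a2.png

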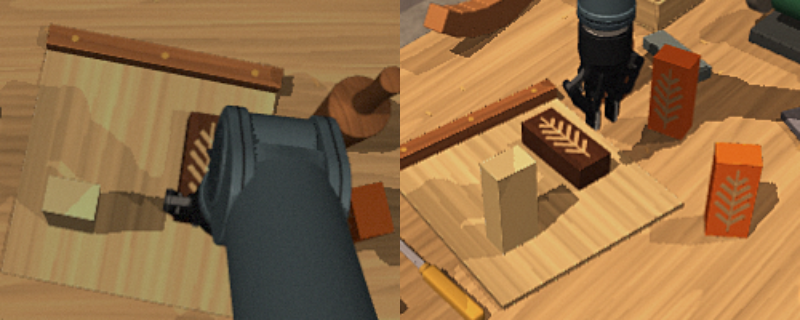

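The walnut has fallen and lies with its leaf face up, seen at (565,145) in the right crop. Lime at (508,195) and the gouge are unmoved. I'll measure the lying pose next.

```bash
cat > m.py <<'E'
from h import *
ex=np.array([np.cos(np.radians(-11.75)),np.sin(np.radians(-11.75))]);ey=np.array([-ex[1],ex[0]]);f=np.array([737.,-99.9])
for n in('side','top'):
    im,d=bot.read_camera(n);P=cloud(n,d);z=P[...,2]
    m=(z>.05)&(z<.063)&(P[...,0]>.45)&(P[...,0]<.75)&(P[...,1]<-.08)&(P[...,1]>-.27)
    k,l,st,ce=cv2.connectedComponentsWithStats(m.astype(np.uint8))
    if k>1:
        i=1+np.argmax(st[1:,4]);Q=P[l==i];print(n,ce[i].round(),rect(Q))
        B=cv2.boxPoints(cv2.minAreaRect((Q[:,:2]*1000).astype(np.float32)))-f
        print('corners rel fence (x,y)',np.c_[B@ex,B@ey].round(1).tolist())
    m=(z>.15)&(z<.18)&(P[...,0]>.45)&(P[...,0]<.6)&(P[...,1]>-.05)&(P[...,1]<.07)
    print(n,'lime',rect(P[m]))
E
python3 m.py
```

```text
side [323. 207.] (array([ 583.2, -172.5]), array([ 70.2, 153.1]), 80.0, 1051)
corners rel fence (x,y) [[-211.2, -139.9], [-58.2, -135.2], [-60.4, -65.0], [-213.4, -69.7]]
side lime (array([526.6,  11.9]), array([67., 50.]), 80.67, 531)
top [383. 174.] (array([ 600.8, -162. ]), array([ 37.5, 121.1]), 79.95, 768)
corners rel fence (x,y) [[-180.7, -109.0], [-59.6, -105.4], [-60.7, -68.0], [-181.8, -71.6]]
top lime (array([526.9,  11.2]), array([64.9, 45.2]), 78.11, 777)
```

```bash
python3 -m handwheel '[[[-2,0,0,0,0,0,0.3],[-2,-0.2,0,0,0,0,0.3],[0,0,0,0,0,0,0.3],[0,0,2.5,0,0,0,0.3],[0,0,2.5,0,0,0,0.3],[0,0,2.5,0,0,0,0.3],[0,0,2,0,0,0,0.3],[0,0,0,0,0,0,0.3]]]' >/dev/null; python3 w.py .5093 -.1595 .03
```

```text
t 4.9 pos [ 0.4583 -0.1476  0.0433] yaw -11.89 z [-0.005  0.001 -1.   ] w 0.0256 F [-0.5  0.6  0.1] tool shift cm [5.25 0.11 1.31]
```

```bash
python3 -m handwheel '[[[0,0,0.8,0,0,0,0.3],[0,0,0.7,0,0,0,0.3],[0,0,0,0,0,0,0.3],[1,0,0,0,0,0,0.3],[1,0,0,0,0,0,0.3],[0.6,0,0,0,0,0,0.3],[0.6,0,0,0,0,0,0.3],[0,0,0,0,0,0,0.3]]]' >/dev/null; python3 w.py .5093 -.1595 .03; python3 m.py | head -3
```

```text
t 5.5667 pos [ 0.494  -0.1552  0.0318] yaw -11.91 z [ 0.003 -0.    -1.   ] w 0.0257 F [ 0.8 -0.2 -0.1] tool shift cm [1.58 0.1  0.19]
side [316. 203.] (array([ 582.9, -169.6]), array([ 68.9, 155.1]), 77.46, 645)
corners rel fence (x,y) [[-214.7, -133.0], [-59.6, -135.1], [-58.6, -66.3], [-213.7, -64.1]]
side lime (array([526.,  12.]), array([68.6, 48.2]), 78.08, 534)
```

```bash
python3 -m handwheel '[[[0.7,-0.1,0,0,0,0,0.3],[0.8,0,0,0,0,0,0.3],[0.8,0,0,0,0,0,0.3],[0.8,0,0,0,0,0,0.3],[0.8,0,0,0,0,0,0.3],[0.8,0,0,0,0,0,0.3],[0.6,0,0,0,0,0,0.3],[0,0,0,0,0,0,0.3]]]' >/dev/null; python3 w.py .5093 -.1595 .03; python3 m.py | head -3
```

```text
t 6.3333 pos [ 0.5458 -0.1652  0.0315] yaw -11.91 z [ 0.002 -0.    -1.   ] w 0.0259 F [1.  1.3 0.2] tool shift cm [-3.69  0.2   0.14]
side [306. 194.] (array([ 618.3, -181.6]), array([ 67.9, 175.7]), 76.24, 550)
corners rel fence (x,y) [[-188.6, -135.0], [-12.9, -141.2], [-10.5, -73.3], [-186.2, -67.2]]
side lime (array([526.4,  12.3]), array([67.6, 49.2]), 78.27, 534)
```

```bash
python3 -m handwheel '[[[0.3,0,0,0,0,0,0.3],[0.3,0,0,0,0,0,0.3],[0.3,0,0,0,0,0,0.3],[0.1,0,0,0,0,0,0.3],[0,0,0,0,0,0,0.3]]]' >/dev/null; python3 w.py .5093 -.1595 .03
```

```text
t 6.85 pos [ 0.5539 -0.167   0.0313] yaw -11.91 z [ 0. -0. -1.] w 0.0254 F [-0.2 -0.2  0.1] tool shift cm [-4.52  0.19  0.13]
```

```bash
python3 -m handwheel '[[[0.2,0,0,0,0,0,0.3],[0,0,0,0,0,0,0.3],[0,0,0,0,0,0,0.3]]]' >/dev/null; python3 w.py .5093 -.1595 .03; python3 m.py|head -2
```

```text
t 7.1 pos [ 0.5557 -0.1673  0.0312] yaw -11.91 z [ 0. -0. -1.] w 0.0255 F [-1.4  0.7 -1.2] tool shift cm [-4.71  0.2   0.12]
side [303. 190.] (array([ 639.2, -187.3]), array([ 69.3, 154.2]), 78.33, 508)
corners rel fence (x,y) [[-155.0, -140.2], [-0.8, -140.0], [-0.9, -70.7], [-155.1, -71.0]]
```

```bash
python3 -m handwheel '[[[0.2,0,0,0,0,0,0.3],[0,0,0,0,0,0,0.3],[0,0,0,0,0,0,0.3]]]' >/dev/null; python3 w.py .5093 -.1595 .03
```

```text
t 7.45 pos [ 0.5577 -0.1677  0.0313] yaw -11.91 z [ 0. -0. -1.] w 0.0257 F [-0.3 -0.6 -0.1] tool shift cm [-4.9   0.19  0.13]
```

```bash
python3 -m handwheel '[[[0.2,0,0,0,0,0,0.3],[0,0,0,0,0,0,0.3],[0,0,0,0,0,0,0.3]]]' >/dev/null; python3 w.py .5093 -.1595 .03
```

```text
t 7.7 pos [ 0.5598 -0.1681  0.0313] yaw -11.91 z [ 0.001 -0.    -1.   ] w 0.0255 F [-0.5  0.2 -0.9] tool shift cm [-5.12  0.2   0.13]
```

```bash
python3 -m handwheel '[[[0.2,0,0,0,0,0,0.3],[0,0,0,0,0,0,0.3],[0,0,0,0,0,0,0.3]]]' >/dev/null; python3 w.py .5093 -.1595 .03
```

```text
t 7.95 pos [ 0.5604 -0.1684  0.0311] yaw -11.91 z [-0.002  0.    -1.   ] w 0.0261 F [-4.6  0.6  2.7] tool shift cm [-5.19  0.19  0.12]
```

```bash
python3 -m handwheel '[[[0.2,0,0,0,0,0,0.3],[0,0,0,0,0,0,0.3],[0,0,0,0,0,0,0.3]]]' >/dev/null; python3 w.py .5093 -.1595 .03; python3 m.py|head -2; python3 - <<'E'
from h import *
im,d=bot.read_camera('side');im=im[130:280,220:420,::-1]
cv2.imwrite('pics/a3.png',cv2.resize(im,(800,600)))
E
```

```text
t 8.2 pos [ 0.5604 -0.1684  0.0308] yaw -11.92 z [-0.006  0.001 -1.   ] w 0.0256 F [-9.7  1.9  6.4] tool shift cm [-5.18  0.19  0.11]
side [301. 189.] (array([ 644.4, -188.3]), array([ 67.8, 152.1]), 78.05, 492)
corners rel fence (x,y) [[-148.8, -139.0], [3.3, -139.6], [3.5, -71.8], [-148.6, -71.3]]
```

View pics/a3.png

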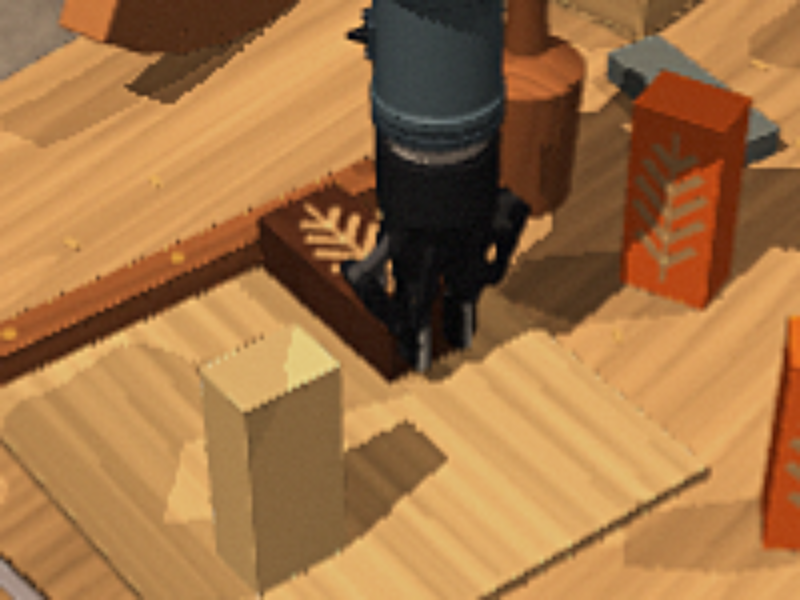

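The walnut's end meets the fence at (265,240), and the leaf face is up. Motion stalls with about 10 N of contact force. I'll press a little more to square it, then back away.

```bash
python3 -m handwheel '[[[0.2,0,0,0,0,0,0.3],[0,0,0,0,0,0,0.3],[0,0,0,0,0,0,0.3]]]' >/dev/null; python3 w.py .5093 -.1595 .03
python3 -m handwheel '[[[-0.5,0,0,0,0,0,0.3],[-0.6,0,0,0,0,0,0.3],[-1,0,0,0,0,0,0.3],[-2,0,0,0,0,0,0.3],[-2,0,0,0,0,0,0.3],[0,0,0,0,0,0,0.3]]]' >/dev/null;python3 w.py .5093 -.1595 .03
```

```text
t 8.6 pos [ 0.5604 -0.1684  0.0304] yaw -11.92 z [-0.01   0.002 -1.   ] w 0.0256 F [-14.2   3.6  10.1] tool shift cm [-5.18  0.18  0.09]
t 9.1 pos [ 0.5021 -0.1563  0.031 ] yaw -11.92 z [-0.003  0.    -1.   ] w 0.0256 F [-0.3 -0.6 -1.5] tool shift cm [0.77 0.16 0.1 ]
```

```bash
python3 -m handwheel '[[[0,0,-2,0,0,0,0.3],[0,0,-3,0,0,0,0.3],[0,0,-3,0,0,0,0.3],[0,0,-3,0,0,0,0.3],[0,0,-3,0,0,0,0.3],[0,0,-3,0,0,0,0.3],[0,0,-3,0,0,0,0.3],[0,0,0,0,0,0,0.3]]]' >/dev/null
python3 -m handwheel '[[[0,2,0,0,0,0,0.3],[0,3,0,0,0,0,0.3],[0,3,0,0,0,0,0.3],[0,3,0,0,0,0,0.3],[0,3,0,0,0,0,0.3],[0,2,0,0,0,0,0.3],[0,0,0,0,0,0,0.3],[0,0,0,0,0,0,0.3]]]' >/dev/null
python3 w.py .5093 -.1595 .03; python3 m.py; python3 - <<'E'
from h import *
o=[]
for n,(u,v) in(('top',(220,80)),('side',(200,120))):
    im,d=bot.read_camera(n);o.append(cv2.resize(im[v:v+200,u:u+250,::-1],(400,320)))
cv2.imwrite('pics/a4.png',np.hstack(o))
E
```

```text
t 10.4333 pos [ 0.4728 -0.3148  0.2312] yaw -12.06 z [ 0.001 -0.001 -1.   ] w 0.0256 F [ 0.1 -0.3 -0.5] tool shift cm [  0.3  -15.96  20.11]
side [310. 195.] (array([ 642.3, -187.5]), array([ 70. , 155.9]), 78.24, 971)
corners rel fence (x,y) [[-152.8, -140.0], [3.1, -140.1], [3.1, -70.0], [-152.8, -70.0]]
side lime (array([525.6,  12.7]), array([68.1, 48.9]), 78.71, 536)
top [395. 158.] (array([ 644. , -188.7]), array([ 65.6, 152.8]), 78.97, 1945)
corners rel fence (x,y) [[-148.9, -139.6], [3.8, -137.7], [3.0, -72.1], [-149.8, -74.0]]
top lime (array([526.9,  11.1]), array([64.8, 45.5]), 78.15, 775)
```

View pics/a4.png

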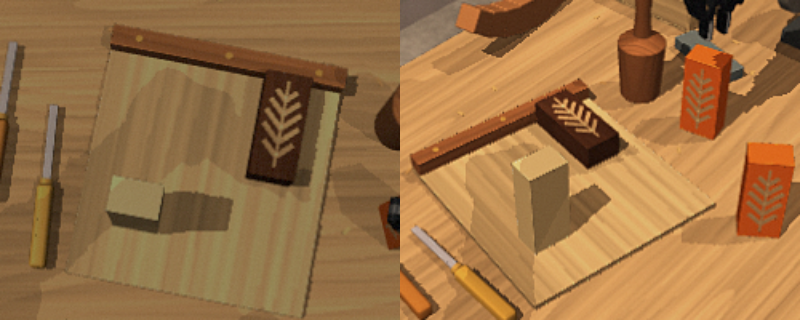

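The final views show the walnut leaf-up and flush against the fence (left crop (278,125)), square within about a degree. Lime at (136,200) is still standing, the gouge at (42,210) is unmoved and the robot is clear.

```bash
python3 -c "from rig import bot;print(bot.sign_off())"
```

```text
the job is handed in; nothing more can be done
None
```

The walnut blank was tipped towards the fence, lies leaf face up with its end flush and square against the fence, the lime blank and yellow gouge were left undisturbed, and the job was handed in at about 10.5 s.

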